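Load a specimen tray into the dust box through its check flap

ROBOT

A 6-joint arm with a two-finger parallel gripper is mounted at the origin on a cart in front of the work surface, level with it; the furniture and walls round the work are solid. World frame = base frame: x ahead of the robot, y to its left, z up, the work surface at z = 0. Lengths are in m, angles in rad, forces in N, time in s.
With the tool pointing down it reaches from about 0.3 to 0.85 m from the base axis. Payload 5.4 kg.
Tool frame: the origin (TCP) lies at the very end of the fingers, on their centre line; the grasp point (between the pads) lies env.grip_depth behind it (env.grip_depth is the distance from the TCP to the grasp point, in m); z points along the fingers, y is the line along which they close (so a half turn about z gives the same grasp; the last joint's range is limited). The gripper opens to 85 mm and grips with 20 to 120 N. Pads are 22 mm wide; open, the fingers measure 114 mm over their backs; the gripper's body (76 mm by 85 mm) begins 54 mm behind the grasp point. The pads swing forward as they close: fully open they stand 13 mm farther back than shut.
Start: joints at [0.993, 0.158, 1.597, -0, 1.386, -0.21], TCP at [0.207, 0.537, 0.199] pointing down, gripper open.
Joint ranges: [-2.91, 2.91], [-0.94, 2.29], [0.18, 2.7], [-1.29, 4.43], [0.17, 2.64], [-3, 3]. Speed limits (rad/s): [2.57, 2.57, 3.14, 3.14, 3.14, 3.14].

INTERFACE

Orientations are given as a unit quaternion [x, y, z, w].
In Python, from workcell import env, optics gives the robot as it stands.
- The arm moves only by the tool servo_tool, never from a script. Its arguments are lists of equal length, an entry for each row: "travel": the shift along the tool's x, y, z in m, a list of three; "yaw": the turn about the tool's z in rad; "claw": the opening, from -1 (shut) to 1 (fully open). A call has 1 to 12 rows; each row shifts and turns the commanded pose from where the row before left it, along the tool's axes as they then stand; what a row does not reach is not made up. A row lasts 1/12 s, in which the tool goes at most 41.7 mm and 7.16 degrees, less where a joint would pass 70% of its speed; a pose out of reach is approached as far as the arm can. A call is refused whole if a number of a shift passes 0.0417 or a number of a turn 0.125, either way. A call with a gripper value outside its range is refused whole. The fingers move at their own pace and stop on an object; "newtons" is the grip in N (left out, the last holds). Time passes only in rows, so rows that do not move let the fingers close. It gives the time, the measured TCP pose, the force, the opening and the grip force at its end, in the units of the state.
- env.observe(): the state, without advancing time (a new reading comes with each control period).
- optics.snapshot(name): name is "side" or "top" or "wrist"; returns a dict with "image" (400x640x3 uint8, red, green, blue), "intrinsics" (3x3 intrinsics, pixels), "extrinsics" (4x4, takes a point from world to camera coordinates). Camera axes: x right, y up, looking along -z (the intrinsics and any distortion apply to the point x, -y, -z); pixel columns grow to the right and rows downward; lengths in m; the calibration is good to about 2 mm. A picture is of the moment at which its call begins. There is no depth.
- env.job_done(): hands the job in; it is judged then, once.
The state is a dict: "t": time; "joint_positions": joint angles; "qd": joint speeds; "tau": joint torques, N m; "tool_pos": TCP position; "ee_rot": TCP orientation; "contact_force": force on the tool from outside, world axes, zero at the start; "wrist_torque": the same for the moment, N m; "grip_width": opening from 0.0 (shut) to 1.0 (fully open); "gripper_force": force on a finger pad.
Only numpy, scipy, OpenCV 4.12 (cv2) and the standard library are available. Lean on these libraries where they do the work, as an engineer would, in place of code of your own. Each camera call takes 0.05 s, during which the arm holds its last target. There are 200 camera calls.

TASK

Use the wooden push stick to push the fossil tray along the chute, through the hanging flap and into the dust box until you feel it press on the sprung stop inside and the stop begins to give; the stop's setting cannot be seen, so push gently and do not ram it. Then draw the stick out so that the flap falls fully shut with the tray left behind it, and stand the stick back on the bench, clear of the chute and box. Do not knock over the amber bottle or the blue-capped vial.

Things in the scene. Friction and masses are not known exactly. Their poses are not given: they have to be found in the camera images.
- dust_box: Grey steel dust box with open-topped loading chute, fixed. Origin at bench level under the middle of the flap; +x points along the chute into the box, z up. One flat floor, 4 mm above the bench, inside width 72 mm (y -36 to 36), walls 4 mm, lugs and posts out to y = 58 mm either side. Chute: x = -135 to 0, walls 22 mm high. Roofed, closed box: x = 0 to 195, roof top 62 mm above the bench.
- gate (a point): Point on the floor in the middle of the box mouth, under the flap; axes as the box. Hidden by the roof, a rubber-faced sprung stop stands between 132 and 164 mm past it (+x), set differently each time. It pushes back with about 5 N when first met, 8 N when driven 6 mm to its limit, then is rigid; freed, it springs back. More than 22 N on the tray spoils the fossil.
- flap (a joint): Orange flap closing the box mouth, hung from an axle 52 mm above the bench; 68 mm wide, lower edge 7 mm above the bench. 0 = hanging shut; grows (rad, to 1.5) as it swings inward; it cannot swing outward. A light spring and its weight close it: 1 to 2 N pushes through. Resting on tray or stick its edge reaches 40 mm into the box; it falls shut once nothing is under it.
- tray_mid (a point): Brown card specimen tray with a fossil in it, 65 x 85 x 23 mm, 0.04 to 0.09 kg, standing in the chute. The point is its centre, 12 mm above its underside. Its own y axis is the long (85 mm) one and lies along the chute, its x axis across it. It has 3 to 4 mm of play at each side.
- stick_grip (a point): Wooden push stick, 0.09 kg, standing on the bench: upright grip 24 x 20 mm, 62 mm high, with a rod 16 mm wide and 18 mm high running forward from its foot to a blade 50 mm wide and 17 mm high. The point is on the grip's axis, 42 mm above the stick's underside. x points forward along the rod, y across (grip 20 mm thick), z up.
- stick_front (a point): Middle of the push stick's front blade face, 120 mm ahead (x) of the grip's axis and 9 mm above the stick's underside. Axes as for the grip.
- bottle_mid (a point): Amber dropper bottle with a black dropper, 37 mm across and 109 mm high, a bystander. The point is on its axis, 50 mm above its foot; z up.
- vial_mid (a point): Small clear vial with a blue cap, 26 mm across and 65 mm high, a bystander. The point is on its axis, 30 mm above its foot; z up.
Not all that is in view belongs to the job. There is more than one size of the part that bears tray_mid; the job needs the larger.

How it is judged:
By the outcome, as a careful person would: the job done as asked, in the order asked, and still so for the second after the job is handed in, with the robot touching nothing.
It also fails if it takes over 54 s, if anything falls off the work surface, if the arm or the gripper's body presses on something with over 40 N, if the wrist force passes 120 N, or if a joint passes its speed limit or range.

## Working session

There is one attempt and no reset: what is moved stays moved. The work goes in short steps, Python scripts to look and compute and a tool call to move; the robot and the scene stay as the last step left them, time stands still between calls to the robot, and variables do not carry over. Pictures are saved under pics/ and viewed, at most 10 in all, crops included, and the job is handed in when it is done.

Besides the shell and the picture viewer there is one more tool, called by a JSON object that holds its "method" and its "body", one argument or row to a line. servo_tool: Moves the arm, as the interface text tells. Its arguments: {"type":"object","properties":{"travel":{"type":"array"},"yaw":{"type":"array"},"claw":{"type":"array"},"newtons":{"type":"number"}},"required":["travel","yaw","claw"]}

```bash
mkdir -p pics; ls
python3 - <<'E'
from workcell import env, optics
import cv2, pickle
d={}
for n in("top","side"):
    s=optics.snapshot(n); d[n]=s
    cv2.imwrite(f"pics/{n}0.png",s["image"][:,:,::-1])
    print(n,s["intrinsics"],s["extrinsics"],[k for k in s])
pickle.dump(d,open("s0.pkl","wb"))
print(env.observe(), env.grip_depth)
E
```

```text
pics
top [[411.2906008    0.         314.61122871]
 [  0.         411.2906008  197.41781236]
 [  0.           0.           1.        ]] [[-0.01747628 -0.99952539 -0.02536887  0.09124627]
 [ 0.99648903 -0.01948979  0.08142337 -0.60312803]
 [-0.08187916 -0.02385682  0.99635669 -0.84360045]
 [ 0.          0.          0.          1.        ]] ['image', 'intrinsics', 'extrinsics']
side [[513.69618459   0.         320.06290641]
 [  0.         513.69618459 202.31663815]
 [  0.           0.           1.        ]] [[ 0.9287182  -0.37047038  0.01530398 -0.53353988]
 [ 0.18208913  0.49164923  0.85154247 -0.19319628]
 [-0.32299545 -0.7880563   0.52406222 -0.62670596]
 [ 0.          0.          0.          1.        ]] ['image', 'intrinsics', 'extrinsics']
{'t': 0.1, 'joint_positions': array([ 9.92916921e-01,  1.58971564e-01,  1.59811232e+00, -1.40374541e-05,
        1.38617969e+00, -2.10095672e-01]), 'qd': array([-2.06607364e-03,  2.71120087e-04, -2.79692362e-03,  5.41904050e-04,
        9.55072539e-04, -1.09376430e-05]), 'tau': array([ 5.94339213e-05, -3.96989286e+01, -3.32338285e+01, -2.13681847e-04,
        4.18240292e-03,  3.93740635e-06]), 'tool_pos': array([0.20643289, 0.53603449, 0.19792051]), 'ee_rot': array([ 1.82855860e-01,  9.83139378e-01, -7.74099093e-04, -3.14340744e-04]), 'contact_force': array([-0.62181267,  0.17294228, -0.45087742]), 'wrist_torque': array([-0.00226927, -0.03558124, -0.02085777]), 'gripper_force': 0.0, 'grip_width': 1.0004298517341208} 0.0187
```

View pics/top0.png

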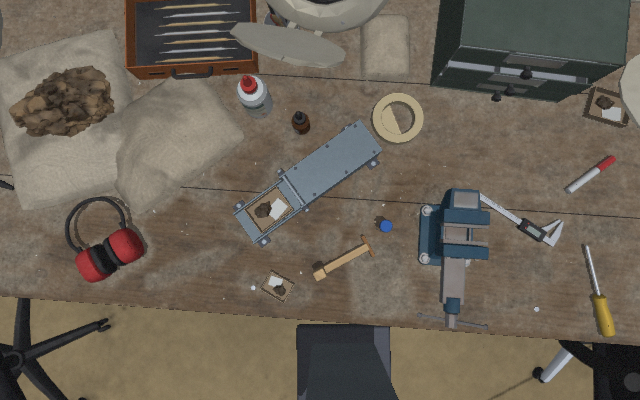

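View pics/side0.png

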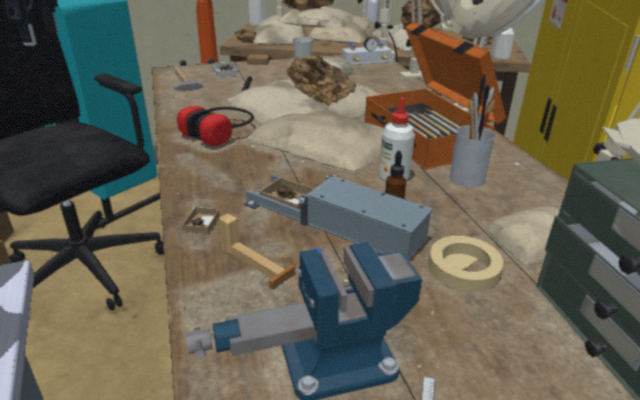

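The top view shows three trays: one in the chute at (268,209), a loose one at (277,286) and a far one at (605,105). The one in the chute fits, being the larger and standing in the chute. The stick's grip is at about (320,270) and its blade at (370,243). The bottle is at (300,122) and the vial at (385,226). I'll confirm in one enlarged crop.

Run:
```python
import pickle,cv2
s=pickle.load(open("s0.pkl","rb"))["top"]["image"][:,:,::-1]
c=s[110:302,225:425]
cv2.imwrite("pics/crop1.png",cv2.resize(c,None,fx=3.1,fy=3.1,interpolation=cv2.INTER_CUBIC))
s=pickle.load(open("s0.pkl","rb"))["side"]["image"][:,:,::-1]
cv2.imwrite("pics/crop2.png",cv2.resize(s[150:300,180:440],None,fx=3,fy=3,interpolation=cv2.INTER_CUBIC))
```

```text
(no output)
```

View pics/crop1.png

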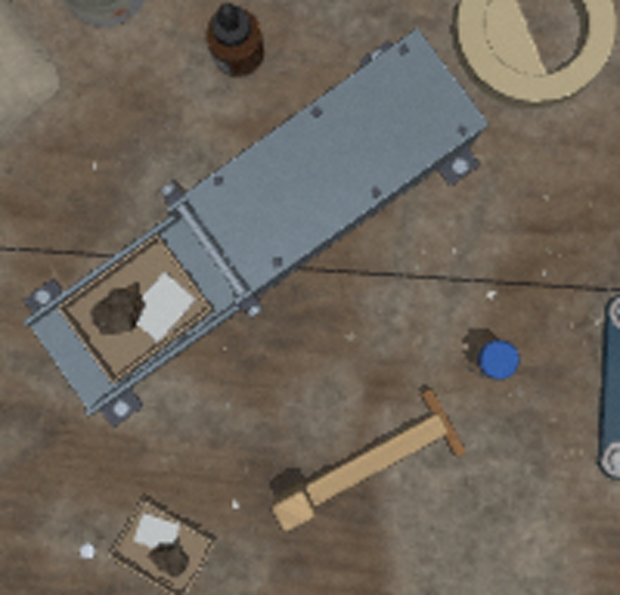

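View pics/crop2.png

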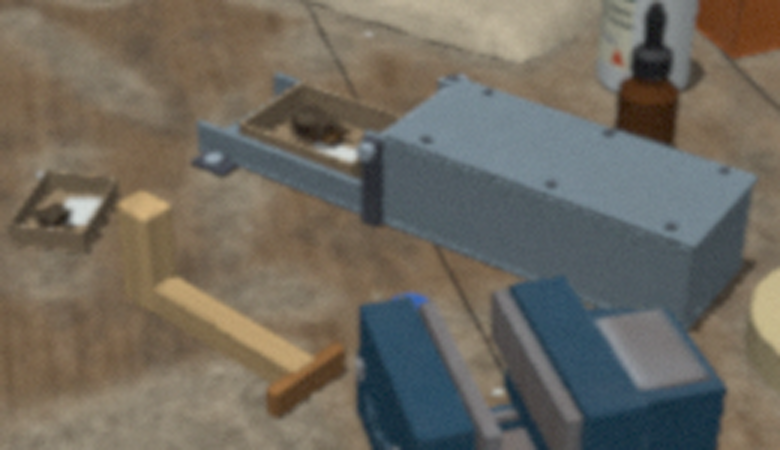

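The crops confirm it. The chute tray at crop (137,308) is clearly larger than the loose one at (163,545). The stick's grip top is at (295,509), its blade at (443,420), the bottle at (236,40) and the vial cap at (498,358). Next I'll fit the poses.

```bash
cat > h.py <<'E'
import numpy as np
from scipy.optimize import least_squares
def ray(s,p,z):
    K=s["intrinsics"];E=s["extrinsics"];R=E[:3,:3];t=E[:3,3]
    d=np.array([(p[0]-K[0,2])/K[0,0],-(p[1]-K[1,2])/K[1,1],-1.])
    o=-R.T@t; d=R.T@d
    return o+d*(z-o[2])/d[2]
def proj(s,P):
    K=s["intrinsics"];E=s["extrinsics"];c=np.atleast_2d(P)@E[:3,:3].T+E[:3,3]
    return np.c_[K[0,0]*c[:,0]/-c[:,2]+K[0,2],K[1,1]*-c[:,1]/-c[:,2]+K[1,2]]
def T(q,L):
    c,s=np.cos(q[2]),np.sin(q[2]);L=np.atleast_2d(L)
    return np.c_[q[0]+c*L[:,0]-s*L[:,1],q[1]+s*L[:,0]+c*L[:,1],L[:,2]]
def fit(obs,q0):  # obs: (snapshot, local xyz, px)
    f=lambda q:np.concatenate([proj(s,T(q,L))[0]-p for s,L,p in obs])
    r=least_squares(f,q0,loss='soft_l1'); return r.x,f(r.x).reshape(-1,2)
E
python3 - <<'E'
import pickle,numpy as np
from h import *
d=pickle.load(open("s0.pkl","rb"));t=d["top"];s=d["side"]
c1=lambda u,v:np.array([225+u/3.1-.33,110+v/3.1-.33]); c2=lambda u,v:np.array([180+u/3-.33,150+v/3-.33])
for n,p,z in[("chL",(28,322),.022),("chR",(92,410),.022),("rFL",(417,28),.062),("rFR",(487,123),.062),("grip",(295,509),.062),("blade",(443,420),.017),("bot",(230,12),.109),("vial",(498,358),.065),("tray",(137,308),.025),("small",(163,545),.02)]:
    print(n,ray(t,c1(*p),z).round(4))
mm=.001
box=[(t,np.array(L)*mm,c1(*p)) for L,p in[((-135,40,22),(28,322)),((-135,-40,22),(92,410)),((195,40,62),(417,28)),((195,-40,62),(487,123))]]
box+=[(s,np.array(L)*mm,c2(*p)) for L,p in[((195,40,62),(755,180)),((195,-40,62),(690,245)),((-135,-40,22),(200,122)),((-135,40,22),(278,76))]]
q,r=fit(box,[.5,.1,-.6]);print("box",q.round(4),r.round(1).tolist())
q2,r=fit(box[:4],q);print("box top",q2.round(4),r.round(1).tolist())
st=[(t,np.array(L)*mm,c1(*p)) for L,p in[((0,0,62),(295,509)),((120,25,17),(428,388)),((120,-25,17),(463,450))]]
st+=[(s,np.array(L)*mm,c2(*p)) for L,p in[((0,0,62),(146,205)),((120,25,17),(344,348)),((120,-25,17),(275,390))]]
q,r=fit(st,[.4,.1,-.6]);print("stick",q.round(4),r.round(1).tolist())
q,r=fit(st[:3],q);print("stick top",q.round(4),r.round(1).tolist())
E
```

```text
chL [0.574  0.2528 0.022 ]
chR [0.5132 0.2091 0.022 ]
rFL [ 0.762  -0.0151  0.062 ]
rFR [ 0.6973 -0.0593  0.062 ]
grip [0.4486 0.0715 0.062 ]
blade [ 0.5023 -0.0296  0.017 ]
bot [0.7621 0.1058 0.109 ]
vial [ 0.5431 -0.0612  0.065 ]
tray [0.582  0.1774 0.025 ]
small [0.4216 0.1618 0.02  ]
box [ 0.6187  0.1219 -0.9695] [[-1.4, -0.6], [-0.7, 1.9], [0.6, -0.0], [1.1, 0.6], [1.1, -1.4], [1.4, 0.2], [-1.4, 0.1], [-0.3, -1.4]]
box top [ 0.6189  0.1216 -0.9624] [[-1.1, -0.3], [-0.2, 2.0], [0.2, -0.6], [1.0, -0.2]]
stick [ 0.4483  0.0738 -1.0949] [[-1.2, 0.2], [0.6, -0.6], [0.8, 0.4], [-0.8, -1.2], [0.8, -1.0], [-0.1, 1.2]]
stick top [ 0.4477  0.0738 -1.0854] [[-1.2, 0.5], [0.3, -0.8], [0.7, 0.1]]
```

{"method": "servo_tool", "body": {
  "travel": [
    [0, 0, 0.008],
    [0, 0, 0.008],
    [0, 0, 0.008],
    [0, 0, 0.008],
    [0, 0, 0.008],
    [0, 0, 0.008],
    [-0.03, 0, 0],
    [-0.04, 0, 0],
    [-0.04, 0, 0],
    [-0.04, 0, 0],
    [-0.04, 0, 0],
    [-0.04, 0, 0]
  ],
  "yaw": [0.12, 0.12, 0.12, 0.12, 0.12, 0.12, 0, 0, 0, 0, 0, 0],
  "claw": [0.2, 0.2, 0.2, 0.2, 0.2, 0.2, 0.2, 0.2, 0.2, 0.2, 0.2, 0.2],
  "newtons": 80
}}

```text
t: 1.1
tool_pos: [0.3137, 0.331, 0.1504]
ee_rot: [0.517, 0.856, -0.0, -0.0]
contact_force: [0.4, -0.3, 0.4]
grip_width: 0.597
gripper_force: 0.0
```

{"method": "servo_tool", "body": {
  "travel": [
    [-0.04, 0, 0],
    [-0.04, 0, 0],
    [-0.04, 0, 0],
    [-0.04, 0, 0],
    [-0.04, 0, 0],
    [-0.04, 0, 0],
    [-0.03, 0, 0],
    [0, 0, 0],
    [0, 0, 0]
  ],
  "yaw": [0, 0, 0, 0, 0, 0, 0, 0, 0],
  "claw": [0.2, 0.2, 0.2, 0.2, 0.2, 0.2, 0.2, 0.2, 0.2]
}}

```text
t: 1.85
tool_pos: [0.439, 0.0927, 0.1505]
ee_rot: [0.519, 0.855, -0.0, -0.001]
contact_force: [-0.3, -0.2, -0.2]
grip_width: 0.6
gripper_force: 0.0
```

{"method": "servo_tool", "body": {
  "travel": [
    [-0.021, 0, 0],
    [0, 0, 0.02],
    [0, 0, 0],
    [0, 0, 0]
  ],
  "yaw": [0, 0, 0, 0],
  "claw": [0.2, 0.2, 0.2, 0.2]
}}

```text
t: 2.18
tool_pos: [0.4469, 0.0764, 0.1297]
ee_rot: [0.517, 0.856, -0.001, -0.002]
contact_force: [0.0, 0.0, -0.1]
grip_width: 0.599
gripper_force: 0.0
```

Run:
```python
from workcell import env, optics
import cv2
from h import *
s=optics.snapshot("wrist");im=s["image"][:,:,::-1].copy()
o=env.observe();print(o["tool_pos"],o["ee_rot"])
q=[.448,.0738,-1.09]
L=np.array([[12,10,62],[12,-10,62],[-12,-10,62],[-12,10,62],[120,25,17],[120,-25,17]])*.001
for p in proj(s,T(q,L)): cv2.circle(im,tuple(int(v) for v in p.round()),3,(0,0,255),-1); print(p.round())
cv2.imwrite("pics/w1.png",im)
```

```text
[0.447733   0.0762917  0.13057178] [ 5.16819234e-01  8.56094102e-01 -2.25488136e-04 -8.46616062e-04]
[337. 220.]
[311. 220.]
[311. 190.]
[338. 190.]
[350. 305.]
[299. 305.]
```

View pics/w1.png

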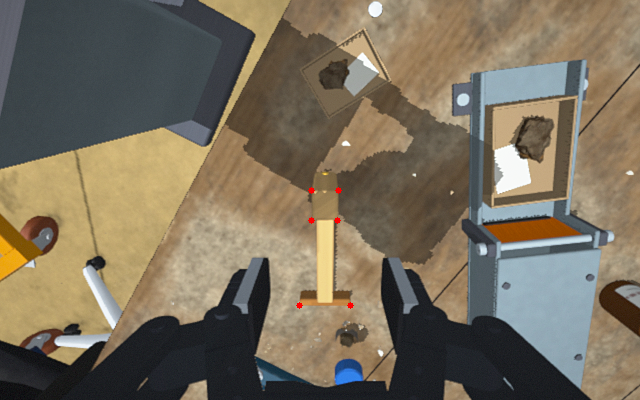

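Run:
```python
from workcell import optics
import cv2,pickle
from h import *
s=optics.snapshot("wrist");pickle.dump(s,open("w1.pkl","wb"));im=s["image"][:,:,::-1]
cv2.imwrite("pics/w2.png",cv2.resize(im[150:320,270:380],None,fx=3.5,fy=3.5,interpolation=cv2.INTER_CUBIC))
q=[.448,.0738,-1.09]
L=np.array([[12,10,62],[-12,10,62],[12,8,18],[12,-8,18],[112,8,18],[112,-8,18],[120,25,17],[120,-25,17],[-12,10,0],[12,10,0]])*.001
print(np.c_[L,(proj(s,T(q,L))-[270,150])*3.5].round(3))
print(np.linalg.inv(s["extrinsics"])[:3].round(3))
```

```text
[[ 1.20000e-02  1.00000e-02  6.20000e-02  2.32296e+02  2.41522e+02]
 [-1.20000e-02  1.00000e-02  6.20000e-02  2.33906e+02  1.35757e+02]
 [ 1.20000e-02  8.00000e-03  1.80000e-02  2.19241e+02  1.77033e+02]
 [ 1.20000e-02 -8.00000e-03  1.80000e-02  1.55768e+02  1.76778e+02]
 [ 1.12000e-01  8.00000e-03  1.80000e-02  2.15397e+02  5.17249e+02]
 [ 1.12000e-01 -8.00000e-03  1.80000e-02  1.57969e+02  5.17016e+02]
 [ 1.20000e-01  2.50000e-02  1.70000e-02  2.75454e+02  5.39786e+02]
 [ 1.20000e-01 -2.50000e-02  1.70000e-02  9.78420e+01  5.39064e+02]
 [-1.20000e-02  1.00000e-02  0.00000e+00  2.26605e+02  6.74300e+01]
 [ 1.20000e-02  1.00000e-02  0.00000e+00  2.25463e+02  1.55513e+02]]
[[ 0.885 -0.442 -0.148  0.41 ]
 [ 0.466  0.838  0.284  0.15 ]
 [-0.001 -0.32   0.947  0.307]]
```

View pics/w2.png

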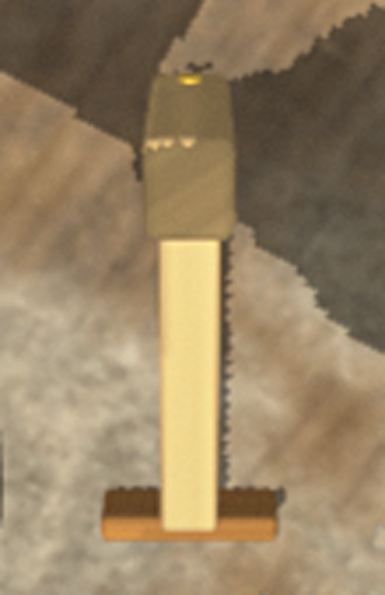

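The enlarged crop matches the predicted grip top at crop rows 136–241 and columns 147–233, and the blade at 103–277, to within 1–2 mm. I'll go down and grip.

{"method": "servo_tool", "body": {
  "travel": [
    [-0.002, 0, 0.03],
    [0, 0, 0.03],
    [0, 0, 0.03],
    [0, 0, 0.017],
    [0, 0, 0],
    [0, 0, 0],
    [0, 0, 0],
    [0, 0, 0],
    [0, 0, 0],
    [0, 0, 0],
    [0, 0, 0],
    [0, 0, 0]
  ],
  "yaw": [0, 0, 0, 0, 0, 0, 0, 0, 0, 0, 0, 0],
  "claw": [0.2, 0.2, 0.2, 0.2, 0.2, 0.2, -1, -1, -1, -1, -1, -1],
  "newtons": 80
}}

```text
t: 3.28
tool_pos: [0.4514, 0.0734, 0.026]
ee_rot: [0.517, 0.856, 0.001, 0.002]
contact_force: [-1.8, 0.4, 7.3]
grip_width: 0.187
gripper_force: 78.2
```

{"method": "servo_tool", "body": {
  "travel": [
    [0, 0, -0.02],
    [0, 0, -0.025],
    [0, 0, -0.025],
    [0.032, 0.0236, 0],
    [0.032, 0.0236, 0],
    [0.032, 0.0236, 0],
    [0.032, 0.0236, 0],
    [0.032, 0.0236, 0],
    [0.032, 0.0236, 0],
    [0.032, 0.0236, 0],
    [0, 0, 0],
    [0, 0, 0]
  ],
  "yaw": [0, 0, -0.12, 0, 0, 0, 0, 0, 0, 0, 0, 0],
  "claw": [-1, -1, -1, -1, -1, -1, -1, -1, -1, -1, -1, -1]
}}

```text
t: 4.28
tool_pos: [0.4585, 0.3534, 0.0944]
ee_rot: [0.464, 0.886, 0.0, 0.0]
contact_force: [-0.6, -0.2, -0.8]
grip_width: 0.192
gripper_force: 78.7
```

Run:
```python
from workcell import env, optics
import cv2,pickle
from h import *
s=optics.snapshot("wrist");o=env.observe();pickle.dump((s,o),open("w3.pkl","wb"))
p=o["tool_pos"];r=o["ee_rot"];print(p,r,o["contact_force"],o["grip_width"])
yaw=2*np.arctan2(r[1],r[0])-np.pi;print("yaw",yaw)
im=s["image"][:,:,::-1].copy()
L=np.array([[120,25,17],[120,-25,17],[112,8,18],[112,-8,18]])*.001
for a in proj(s,T([p[0],p[1],yaw],L+[0,0,p[2]-.026])): print('st',a.round(1)); cv2.circle(im,tuple(int(v) for v in a.round()),2,(0,0,255),-1)
B=np.array([[-135,36,22],[-135,-36,22],[-135,40,22],[-135,-40,22],[0,36,22],[0,-36,22],[-110,32,27],[-110,-32,27]])*.001
for a in proj(s,T([.6188,.1218,-.966],B)): print('box',a.round(1)); cv2.circle(im,tuple(int(v) for v in a.round()),2,(0,255,0),-1)
cv2.imwrite("pics/w3.png",im)
```

```text
[0.45861204 0.3519514  0.09421305] [ 4.64526530e-01  8.85559159e-01 -2.66657631e-06  2.79525342e-04] [ 0.56363423  0.05337493 -0.19053094] 0.18868348815115177
yaw -0.9661998004054557
st [358.7 392.6]
st [287.1 392.6]
st [334.5 384.9]
st [311.2 384.9]
box [364.5 354.7]
box [284.1 354.6]
box [369.  354.7]
box [279.6 354.6]
box [359.4 460.9]
box [288.9 460.9]
box [359.6 381. ]
box [288.9 380.9]
```

View pics/w3.png

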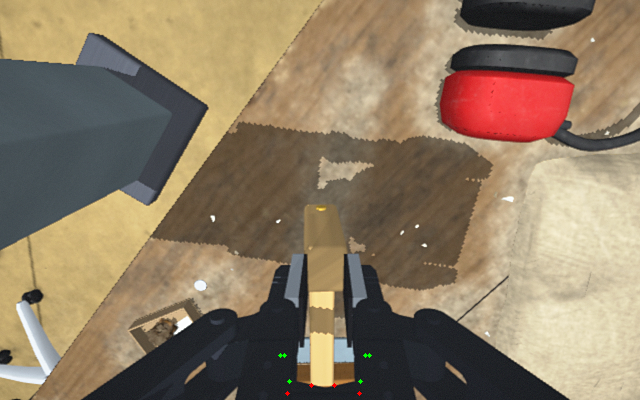

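{"method": "servo_tool", "body": {
  "travel": [
    [0, 0, 0.03],
    [0, 0, 0.0315],
    [0, 0, 0],
    [-0.01, 0, 0],
    [-0.01, 0, 0],
    [-0.01, 0, 0],
    [-0.01, 0, 0],
    [0, 0, 0],
    [0, 0, 0]
  ],
  "yaw": [0, 0, 0, 0, 0, 0, 0, 0, 0],
  "claw": [-1, -1, -1, -1, -1, -1, -1, -1, -1]
}}

```text
t: 5.08
tool_pos: [0.4826, 0.318, 0.0333]
ee_rot: [0.466, 0.885, 0.001, 0.0]
contact_force: [-0.6, 0.0, -0.4]
grip_width: 0.188
gripper_force: 78.8
```

Run:
```python
from workcell import env, optics
import cv2,pickle
from h import *
ims=[]
o=env.observe();print(o["tool_pos"],o["contact_force"])
t=optics.snapshot("top");s=optics.snapshot("side");pickle.dump((t,s,o),open("p4.pkl","wb"))
f=lambda im,k:cv2.resize(im[:,:,::-1],None,fx=k,fy=k,interpolation=cv2.INTER_CUBIC)
a=f(t["image"][120:280,210:410],3);b=f(s["image"][130:290,200:400],3)
a=a[:, :600];cv2.imwrite("pics/p4.png",cv2.resize(np.hstack([a,b]),(800,320),interpolation=cv2.INTER_AREA))
```

```text
[0.48255644 0.31801298 0.03331352] [-0.58598039  0.0482504  -0.42908164]
```

View pics/p4.png

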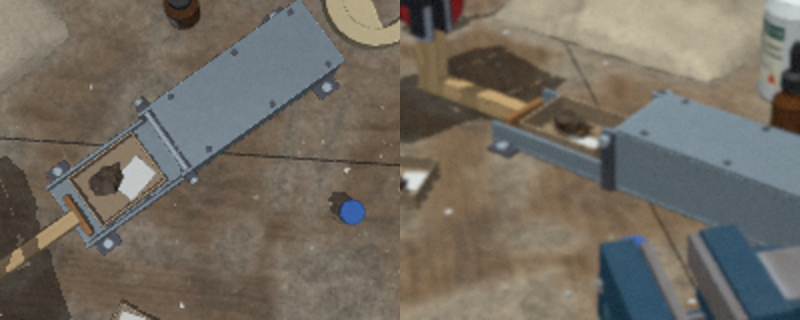

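The blade sits in the chute behind the tray and roughly centred, at about (78,215) in the left half. I'll push in to just short of the stop's range.

{"method": "servo_tool", "body": {
  "travel": [
    [-0.008, 0, 0],
    [-0.012, 0, 0],
    [-0.012, 0, 0],
    [-0.012, 0, 0],
    [-0.012, 0, 0],
    [-0.012, 0, 0],
    [-0.012, 0, 0],
    [-0.012, 0, 0],
    [-0.012, 0, 0],
    [-0.012, 0, 0],
    [-0.012, 0, 0],
    [-0.012, 0, 0]
  ],
  "yaw": [0, 0, 0, 0, 0, 0, 0, 0, 0, 0, 0, 0],
  "claw": [-1, -1, -1, -1, -1, -1, -1, -1, -1, -1, -1, -1]
}}

```text
t: 6.18
tool_pos: [0.5614, 0.2022, 0.0323]
ee_rot: [0.465, 0.885, -0.0, -0.0]
contact_force: [0.1, 1.1, -0.5]
grip_width: 0.192
gripper_force: 78.8
```

{"method": "servo_tool", "body": {
  "travel": [
    [-0.004, 0, 0],
    [-0.003, 0, 0],
    [-0.003, 0, 0],
    [0, 0, 0],
    [0, 0, 0]
  ],
  "yaw": [0, 0, 0, 0, 0],
  "claw": [-1, -1, -1, -1, -1]
}}

```text
t: 6.6
tool_pos: [0.5664, 0.1951, 0.0322]
ee_rot: [0.465, 0.885, -0.0, 0.0]
contact_force: [-0.7, 0.6, -0.9]
grip_width: 0.19
gripper_force: 78.8
```

{"method": "servo_tool", "body": {
  "travel": [
    [-0.003, 0, 0],
    [-0.003, 0, 0],
    [-0.003, 0, 0],
    [-0.003, 0, 0],
    [0, 0, 0],
    [0, 0, 0]
  ],
  "yaw": [0, 0, 0, 0, 0, 0],
  "claw": [-1, -1, -1, -1, -1, -1]
}}

```text
t: 7.1
tool_pos: [0.5735, 0.1847, 0.0322]
ee_rot: [0.465, 0.885, -0.0, 0.0]
contact_force: [0.2, -1.5, -1.3]
grip_width: 0.191
gripper_force: 78.7
```

{"method": "servo_tool", "body": {
  "travel": [
    [-0.001, 0, 0],
    [-0.001, 0, 0],
    [-0.001, 0, 0],
    [0, 0, 0]
  ],
  "yaw": [0, 0, 0, 0],
  "claw": [-1, -1, -1, -1]
}}

```text
t: 7.43
tool_pos: [0.575, 0.1826, 0.0323]
ee_rot: [0.465, 0.885, -0.0, -0.0]
contact_force: [-0.8, 1.0, -0.9]
grip_width: 0.192
gripper_force: 78.8
```

{"method": "servo_tool", "body": {
  "travel": [
    [-0.001, 0, 0],
    [-0.001, 0, 0],
    [-0.001, 0, 0],
    [0, 0, 0]
  ],
  "yaw": [0, 0, 0, 0],
  "claw": [-1, -1, -1, -1]
}}

```text
t: 7.77
tool_pos: [0.5768, 0.18, 0.0323]
ee_rot: [0.465, 0.885, -0.0, 0.0]
contact_force: [0.2, -0.1, -1.9]
grip_width: 0.196
gripper_force: 78.8
```

{"method": "servo_tool", "body": {
  "travel": [
    [-0.001, 0, 0],
    [-0.001, 0, 0],
    [-0.001, 0, 0],
    [0, 0, 0]
  ],
  "yaw": [0, 0, 0, 0],
  "claw": [-1, -1, -1, -1]
}}

```text
t: 8.1
tool_pos: [0.5785, 0.1775, 0.0323]
ee_rot: [0.465, 0.885, -0.0, 0.0]
contact_force: [-0.0, -0.0, -1.3]
grip_width: 0.19
gripper_force: 78.8
```

{"method": "servo_tool", "body": {
  "travel": [
    [-0.001, 0, 0],
    [-0.001, 0, 0],
    [-0.001, 0, 0],
    [0, 0, 0]
  ],
  "yaw": [0, 0, 0, 0],
  "claw": [-1, -1, -1, -1]
}}

```text
t: 8.43
tool_pos: [0.5802, 0.175, 0.0323]
ee_rot: [0.465, 0.885, -0.0, 0.0]
contact_force: [0.4, 0.1, -1.0]
grip_width: 0.19
gripper_force: 78.7
```

{"method": "servo_tool", "body": {
  "travel": [
    [-0.001, 0, 0],
    [-0.001, 0, 0],
    [-0.001, 0, 0],
    [0, 0, 0]
  ],
  "yaw": [0, 0, 0, 0],
  "claw": [-1, -1, -1, -1]
}}

```text
t: 8.77
tool_pos: [0.5819, 0.1726, 0.0323]
ee_rot: [0.465, 0.885, -0.0, 0.0]
contact_force: [0.1, -0.1, -0.8]
grip_width: 0.191
gripper_force: 78.7
```

{"method": "servo_tool", "body": {
  "travel": [
    [-0.001, 0, 0],
    [-0.001, 0, 0],
    [-0.001, 0, 0],
    [0, 0, 0]
  ],
  "yaw": [0, 0, 0, 0],
  "claw": [-1, -1, -1, -1]
}}

```text
t: 9.1
tool_pos: [0.5836, 0.1701, 0.0323]
ee_rot: [0.465, 0.885, -0.0, 0.0]
contact_force: [-0.9, 0.7, -0.7]
grip_width: 0.189
gripper_force: 78.7
```

{"method": "servo_tool", "body": {
  "travel": [
    [-0.001, 0, 0],
    [-0.001, 0, 0],
    [-0.001, 0, 0],
    [0, 0, 0]
  ],
  "yaw": [0, 0, 0, 0],
  "claw": [-1, -1, -1, -1]
}}

```text
t: 9.43
tool_pos: [0.5853, 0.1676, 0.0323]
ee_rot: [0.465, 0.885, -0.0, 0.0]
contact_force: [0.5, 0.0, -1.9]
grip_width: 0.189
gripper_force: 78.7
```

{"method": "servo_tool", "body": {
  "travel": [
    [-0.001, 0, 0],
    [-0.001, 0, 0],
    [-0.001, 0, 0],
    [0, 0, 0]
  ],
  "yaw": [0, 0, 0, 0],
  "claw": [-1, -1, -1, -1]
}}

```text
t: 9.77
tool_pos: [0.5857, 0.1668, 0.0322]
ee_rot: [0.465, 0.885, 0.0, -0.002]
contact_force: [-4.0, 5.8, 1.1]
grip_width: 0.192
gripper_force: 79.1
```

{"method": "servo_tool", "body": {
  "travel": [
    [0, 0, 0],
    [0, 0, 0]
  ],
  "yaw": [0, 0],
  "claw": [-1, -1]
}}

```text
t: 9.93
tool_pos: [0.5857, 0.1668, 0.0322]
ee_rot: [0.465, 0.885, 0.0, -0.002]
contact_force: [-3.8, 5.2, 1.1]
grip_width: 0.19
gripper_force: 79.1
```

{"method": "servo_tool", "body": {
  "travel": [
    [-0.001, 0, 0],
    [-0.001, 0, 0],
    [0, 0, 0]
  ],
  "yaw": [0, 0, 0],
  "claw": [-1, -1, -1]
}}

```text
t: 10.18
tool_pos: [0.5866, 0.1655, 0.0322]
ee_rot: [0.465, 0.885, 0.001, -0.002]
contact_force: [-4.6, 7.2, 2.8]
grip_width: 0.192
gripper_force: 79.2
```

{"method": "servo_tool", "body": {
  "travel": [
    [-0.001, 0, 0],
    [0, 0, 0],
    [0, 0, 0]
  ],
  "yaw": [0, 0, 0],
  "claw": [-1, -1, -1]
}}

```text
t: 10.43
tool_pos: [0.587, 0.1649, 0.0322]
ee_rot: [0.465, 0.885, 0.001, -0.002]
contact_force: [-5.5, 7.3, 2.4]
grip_width: 0.191
gripper_force: 79.2
```

The stop is giving: the resistance went from 0 to about 6.4 N, then rose slowly to 9 N as the tool kept advancing. I'll draw out now.

{"method": "servo_tool", "body": {
  "travel": [
    [0.004, 0, 0],
    [0.004, 0, 0],
    [0.007, 0, 0],
    [0.015, 0, 0],
    [0.015, 0, 0],
    [0.015, 0, 0],
    [0.015, 0, 0],
    [0.015, 0, 0],
    [0.015, 0, 0],
    [0.015, 0, 0],
    [0.015, 0, 0],
    [0.015, 0, 0]
  ],
  "yaw": [0, 0, 0, 0, 0, 0, 0, 0, 0, 0, 0, 0],
  "claw": [-1, -1, -1, -1, -1, -1, -1, -1, -1, -1, -1, -1]
}}

```text
t: 11.43
tool_pos: [0.5026, 0.2878, 0.0324]
ee_rot: [0.465, 0.885, 0.0, 0.0]
contact_force: [-0.1, -0.0, -1.3]
grip_width: 0.188
gripper_force: 79.0
```

{"method": "servo_tool", "body": {
  "travel": [
    [0.02, 0, 0],
    [0.02, 0, 0],
    [0.02, 0, 0],
    [0.015, 0, 0],
    [0, 0, -0.02],
    [0, 0, -0.02],
    [0, 0, 0],
    [0, 0, 0]
  ],
  "yaw": [0, 0, 0, 0, 0, 0, 0, 0],
  "claw": [-1, -1, -1, -1, -1, -1, -1, -1]
}}

```text
t: 12.1
tool_pos: [0.4616, 0.3493, 0.0735]
ee_rot: [0.465, 0.885, 0.001, 0.001]
contact_force: [0.6, -0.3, -1.4]
grip_width: 0.194
gripper_force: 79.1
```

Run:
```python
from workcell import env, optics
import cv2,pickle
from h import *
o=env.observe();print(o["tool_pos"],o["ee_rot"],o["contact_force"])
t=optics.snapshot("top");s=optics.snapshot("side")
f=lambda im,k:cv2.resize(im[:,:,::-1],None,fx=k,fy=k,interpolation=cv2.INTER_CUBIC)
cv2.imwrite("pics/p5.png",np.hstack([f(t["image"][140:290,180:340],2.5),f(s["image"][130:280,190:350],2.5)]))
```

```text
[0.46162925 0.34929771 0.07347354] [0.4650563  0.88527969 0.00125676 0.00096023] [ 0.57715954 -0.27274915 -1.4409186 ]
```

View pics/p5.png

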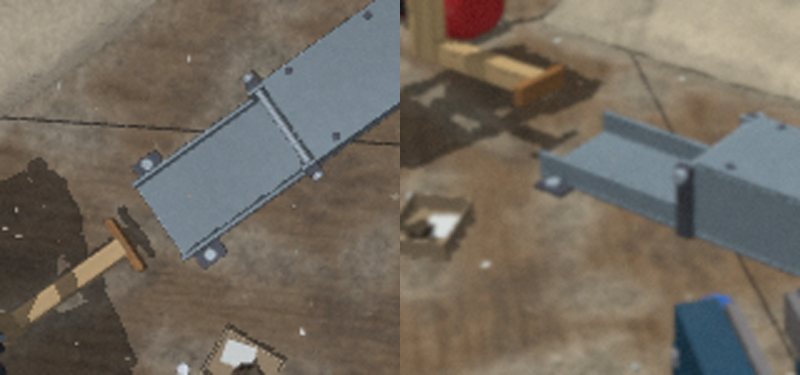

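The tray is gone from the chute and the blade is clear of it, at (125,245) in the left half. I'll return the stick to its first place.

{"method": "servo_tool", "body": {
  "travel": [
    [0, 0, -0.02],
    [-0.0317, -0.0235, 0],
    [-0.0317, -0.0235, 0],
    [-0.0317, -0.0235, 0],
    [-0.0317, -0.0235, 0],
    [-0.0317, -0.0235, 0],
    [-0.0317, -0.0235, 0],
    [-0.0317, -0.0235, 0],
    [0, 0, 0],
    [0, 0, 0.02],
    [0, 0, 0.02],
    [0, 0, 0]
  ],
  "yaw": [0, 0, 0, 0, 0, 0, 0, 0, 0.12, 0, 0, 0],
  "claw": [-1, -1, -1, -1, -1, -1, -1, -1, -1, -1, -1, -1]
}}

```text
t: 13.2
tool_pos: [0.4469, 0.0721, 0.0477]
ee_rot: [0.518, 0.855, -0.002, -0.004]
contact_force: [-1.5, 1.1, -1.7]
grip_width: 0.192
gripper_force: 79.0
```

{"method": "servo_tool", "body": {
  "travel": [
    [0, 0, 0.01],
    [0, 0, 0.008],
    [0, 0, 0.004],
    [0, 0, 0.003],
    [0, 0, 0],
    [0, 0, 0]
  ],
  "yaw": [0, 0, 0, 0, 0, 0],
  "claw": [-1, -1, -1, -1, -1, -1]
}}

```text
t: 13.7
tool_pos: [0.4516, 0.0723, 0.0276]
ee_rot: [0.517, 0.856, 0.0, 0.0]
contact_force: [-0.7, 0.3, -1.1]
grip_width: 0.19
gripper_force: 79.1
```

{"method": "servo_tool", "body": {
  "travel": [
    [0, 0, 0.001],
    [0, 0, 0.001],
    [0, 0, 0],
    [0, 0, 0]
  ],
  "yaw": [0, 0, 0, 0],
  "claw": [-1, -1, -1, -1]
}}

```text
t: 14.03
tool_pos: [0.452, 0.0723, 0.0261]
ee_rot: [0.517, 0.856, 0.0, 0.001]
contact_force: [-2.0, 0.4, 5.5]
grip_width: 0.192
gripper_force: 79.9
```

Touching down. I'll release, rise and check.

{"method": "servo_tool", "body": {
  "travel": [
    [0, 0, 0],
    [0, 0, 0],
    [0, 0, 0],
    [0, 0, 0],
    [0, 0, -0.01],
    [0, 0, -0.02],
    [0, 0, -0.035],
    [0, 0, -0.04],
    [0, 0, -0.04],
    [0, 0, 0],
    [0, 0, 0],
    [0, 0, 0]
  ],
  "yaw": [0, 0, 0, 0, 0, 0, 0, 0, 0, 0, 0, 0],
  "claw": [0, 0.2, 0.2, 0.2, 0.2, 0.2, 0.2, 0.2, 0.2, 0.2, 0.2, 0.2]
}}

```text
t: 15.03
tool_pos: [0.4511, 0.0722, 0.1704]
ee_rot: [0.517, 0.856, 0.0, 0.0]
contact_force: [-0.3, -0.1, 0.0]
grip_width: 0.603
gripper_force: 0.0
```

Run:
```python
from workcell import env, optics
import cv2
from h import *
o=env.observe();print(o["t"],o["tool_pos"],o["contact_force"])
w=optics.snapshot("wrist");s=optics.snapshot("side")
a=cv2.resize(w["image"][:,250:,::-1],(490,500));b=cv2.resize(s["image"][100:350,170:325,::-1],(310,500))
cv2.imwrite("pics/end.png",np.hstack([a,b]))
```

```text
15.0333 [0.45113597 0.07219725 0.17043681] [-0.25379855 -0.14868323  0.01138008]
```

View pics/end.png

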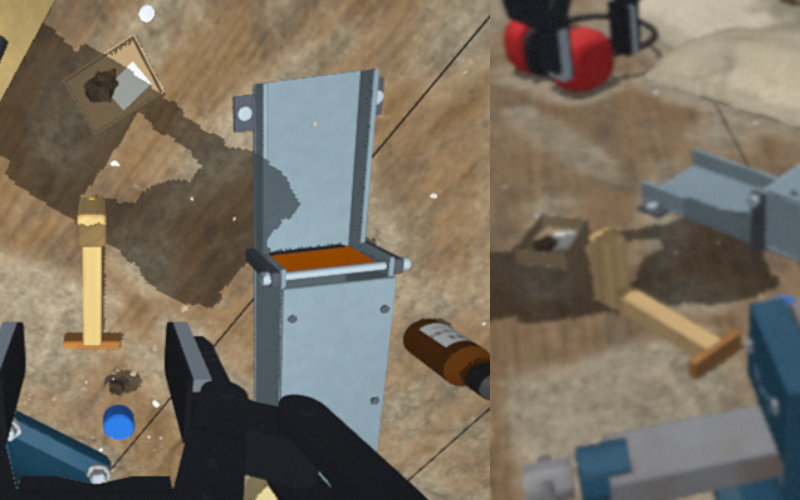

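The last picture shows the stick standing at (92,270), the orange flap hanging shut at (320,258) and the chute empty. The vial at (118,420) and the bottle at (450,355) are upright, and the gripper is clear of everything. I'm handing in.

```bash
python3 -c "
from workcell import env
print(env.job_done())"
```

```text
the job is handed in; nothing more can be done
None
```

I handed the job in at about 15 s: the tray was pushed in until the sprung stop gave (about 9 N at the wrist), the flap is shut behind it, the stick is back standing on the bench, and the bottle and vial are still upright.

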